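# Load the fixture plate into its slot and latch it

### The arm

A 6-joint arm with a two-finger parallel gripper is mounted at the origin on the work surface. World frame = base frame: x ahead of the robot, y to its left, z up, the work surface at z = 0. Lengths are in m, angles in rad, forces in N, time in s.
With the tool pointing down it reaches from about 0.2 to 0.875 m from the base axis. Payload 3.4 kg.
Tool frame: the origin (TCP) lies at the very end of the fingers, on their centre line; the grasp point (between the pads) lies 19 mm behind it (r.tcp_to_grasp is the distance from the TCP to the grasp point, in m); z points along the fingers, y is the line along which they close (so a half turn about z gives the same grasp; the last joint's range is limited). The gripper opens to 94 mm and grips with 3 to 60 N. Pads are 16 mm wide; open, the fingers measure 119 mm over their backs; the gripper's body (75 mm by 177 mm) begins 78 mm behind the grasp point.
Start: joints at [-1.308, 0.276, 1.505, -0, 1.361, -0.121], TCP at [0.215, -0.533, 0.205] pointing down, gripper open.
Joint ranges: [-2.89, 2.89], [-0.75, 2.08], [0.22, 2.7], [-1.18, 4.32], [0.11, 2.71], [-2.7, 2.7]. Speed limits (rad/s): [2.57, 2.57, 3.14, 3.14, 3.14, 3.14].

### API

Orientations are given as [roll, pitch, yaw] about the fixed x, y, z axes, in that order (R = Rz(yaw) Ry(pitch) Rx(roll)).
In Python, from plant import r gives the robot as it stands. The module is installed in compiled form; this text tells all that it offers.
- The arm moves only by the tool carry_out, never from a script. Its argument "moves" is one flat list of numbers, 4 for each row, row after row: the shift along the world's x, y, z in m, then the turn about the world's z in degrees. A call has 1 to 5 rows; each row shifts and turns the commanded pose from where the row before left it; what a row does not reach is not made up. A row lasts 1/10 s, in which the tool goes at most 50 mm and 8.59 degrees, less where a joint would pass 70% of its speed; a pose out of reach is approached as far as the arm can. A call is refused whole if a number of a shift passes 0.05 or a number of a turn 8.59, either way. A call with a gripper value outside its range is refused whole. "jaw" is the finger opening in m, from 0 to 0.094, set as the call begins (left out, the last holds). The fingers move at their own pace and stop on an object; the grip force is fixed at half the most. Time passes only in rows, so rows that do not move let the fingers close. It gives the time, the measured TCP pose, the force, the opening and the grip force at its end, in the units of the state.
- r.state(): the state, without advancing time (a new reading comes with each control period).
- r.read_camera(name): name is "side" or "top" or "wrist"; returns a dict with "image" (384x512x3 uint8, red, green, blue), "intrinsics" (3x3 intrinsics, pixels), "k1" (the pictures are not rectified: a ray, as slopes to the right and down, at radius r is drawn at 1 + k1 r^2 times it, then the intrinsics apply), "xyz" and "orientation" of the camera in the world; the wrist camera has in their place "tool_from_camera" (4x4, takes a point from camera to tool coordinates, whose origin is the TCP and whose axes are the flange's). Camera axes: x right, y up, looking along -z (the intrinsics and any distortion apply to the point x, -y, -z); pixel columns grow to the right and rows downward; lengths in m; the calibration is good to about 2 mm. A picture is of the moment at which its call begins: read the wrist's pose just before it. There is no depth.
- r.finish_job(): hands the job in; it is judged then, once.
The state is a dict: "time": time; "joint_positions": joint angles; "qd": joint speeds; "joint_efforts": joint torques, N m; "eef_pos": TCP position; "ee_rot": TCP orientation; "contact_force": force on the tool from outside, world axes, zero at the start; "ft_torque": the same for the moment, N m; "finger_gap": finger opening in m; "grip_force": force on a finger pad.
Only numpy, scipy, OpenCV 4.12 (cv2) and the standard library are available. Lean on these libraries where they do the work, as an engineer would, in place of code of your own. Each camera call takes 0.05 s, during which the arm holds its last target. There are 200 camera calls.

### The job

Swing the latch arm clear of the mouth of the slot, slide the fixture plate flat along the bench into the slot until it is fully home against the end stop, then swing the latch arm fully shut behind the plate so that it is held in. Leave the bottle, the hole template, the screwdriver and the screw tray where they are.

Things in the scene. Friction and masses are not known exactly. Their poses are not given: they have to be found in the camera images.
- plate: Flat aluminium fixture plate lying loose on the bench, 110 mm wide (its x) x 140 mm long (its y) x 12 mm thick, 0.3 to 0.7 kg, 3 x 4 dark pockets nearly flush in its top. Flat sides; too wide to grasp from above: push it. Origin: centre of the underside, at bench height (z = 0). z up. Either end may go in first.
- nest: Fixed slot: two aluminium rails and an end stop on the bench, whose top is its floor. Origin: centre of the mouth, at bench height; z up; the plate enters along -y, its length along y. Slot 113 mm wide (x +-56.5), 120 deep (y 0 to -120). Rails 12 thick, 22 high. Flared lead-ins run out to y = 16, about 123 apart there. Plate fully home: its origin at x = 0, y = -50, its rear 20 mm sticking out.
- slot_end (a point): Centre of the end stop's face, at bench height (x = 0, y = -120 mm in the frame of nest, same axes). Lips on the rails overhang the plate's edges from 15 to 22 mm height and reach in to x = +-46.5 mm; between them the slot is open above.
- latch_pivot (a point): Vertical axis of the latch, at bench height: x = 80, y = 29 mm in the frame of nest, same axes. A fixed pivot 20 mm in diameter, 22 mm high, stands there. The latch arm blocks the plate's path below about 1.4 rad; shut, its inner face is 3 mm behind the rear edge of a plate that is home.
- latch (a joint): Angle of the latch arm, rad: 0 = shut (hard stop), lying across the mouth, parallel to the slot's x; 1.57 = pointing straight out of the mouth, along the slot's +y, beside the plate's path; at most 2.2. Swings in the horizontal plane and stays where it is left (about 1 N at the post moves it). Starts shut or nearly shut (0 to 0.5).
- latch_post (a point): Centre of the top of the black round post on the latch arm: 16 mm in diameter, top 52 mm above the bench. The arm is 12 mm wide, from 3 to 14 mm height, and ends 8 mm past the post's axis. The post is 70 mm from the pivot: at joint value q it is at x = 80 - 70 cos q, y = 29 + 70 sin q mm in the frame of nest.
- solvent_bottle: Bystander: amber bottle, 48 mm in diameter, 110 mm high, standing. Origin: centre of the underside.
- template: Bystander: flat yellow plate with rows of round holes, 70 x 180 x 4 mm, lying. Origin: centre of the underside.
- driver: Bystander: screwdriver lying on the bench, about 200 mm long along its x axis.
- screw_tray: Bystander: open black tray with a divider, 100 x 130 x 30 mm. Origin: centre of the underside.
Not all that is in view belongs to the job. Several things have the shape of the plate; the one meant has the colours described above.

How it is judged:
By the outcome, as a careful person would: the job done as asked, in the order asked, and still so for the second after the job is handed in, with the robot touching nothing.
It also fails if it takes over 72 s, if anything falls off the work surface, if the arm or the gripper's body presses on something with over 40 N, if the wrist force passes 120 N, or if a joint passes its speed limit or range.

## Working session

There is one attempt and no reset: what is moved stays moved. The work goes in short steps, Python scripts to look and compute and a tool call to move; the robot and the scene stay as the last step left them, time stands still between calls to the robot, and variables do not carry over. Pictures are saved under pics/ and viewed, at most 10 in all, crops included, and the job is handed in when it is done.

Besides the shell and the picture viewer there is one more tool, called by a JSON object that holds its "api" and its "payload". carry_out: Moves the arm, as the interface text tells. Its arguments: {"type":"object","properties":{"moves":{"type":"array","items":{"type":"number"}},"jaw":{"type":"number"}},"required":["moves"]}

```bash
mkdir -p pics; cat > h.py <<'E'
import numpy as np, cv2
from scipy.spatial.transform import Rotation as R
from plant import r
def grab(name):
    s=r.state(); c=r.read_camera(name); im=cv2.cvtColor(np.array(c["image"]),cv2.COLOR_RGB2BGR)
    if name=="wrist":
        T=np.eye(4); T[:3,:3]=R.from_euler("xyz",s["ee_rot"]).as_matrix(); T[:3,3]=s["eef_pos"]
        T=T@np.array(c["tool_from_camera"])
    else:
        T=np.eye(4); o=np.array(c["orientation"]); T[:3,:3]=R.from_euler("xyz",o).as_matrix() if o.size==3 else o; T[:3,3]=c["xyz"]
    return im,(np.array(c["intrinsics"]),float(c["k1"]),T)
def ray(cal,uv):
    K,k1,T=cal; p=np.atleast_2d(np.float64(uv)).reshape(-1,1,2)
    q=cv2.undistortPoints(p,K,np.array([k1,0,0,0.]))[:,0]
    d=np.c_[q[:,0],-q[:,1],-np.ones(len(q))]@T[:3,:3].T
    return T[:3,3],d
def onz(cal,uv,z):
    o,d=ray(cal,uv); return (o+d*((z-o[2])/d[:,2])[:,None])[:,:2]
def pix(cal,P):
    K,k1,T=cal; q=(np.atleast_2d(P)-T[:3,3])@T[:3,:3]; s=np.c_[q[:,0],-q[:,1]]/-q[:,2:3]
    s=s*(1+k1*(s**2).sum(1))[:,None]; return s*[K[0,0],K[1,1]]+K[:2,2]
E
python3 - <<'E'
from h import *
for n in("top","side"):
    im,c=grab(n); cv2.imwrite(f"pics/{n}0.png",im); np.save(f"{n}.npy",np.array(c,dtype=object),allow_pickle=True); print(n,c)
E
```

```text
top (array([[383.15061924,   0.        , 258.91814096],
       [  0.        , 383.15061924, 188.97806866],
       [  0.        ,   0.        ,   1.        ]]), -0.02018892747649394, array([[ 2.66963748e-02,  9.90835631e-01, -1.32408672e-01,
         4.18208408e-01],
       [-9.99634281e-01,  2.70324684e-02,  7.41049772e-04,
         2.64010071e-02],
       [ 4.31359177e-03,  1.32340465e-01,  9.91194933e-01,
         1.30513893e+00],
       [ 0.00000000e+00,  0.00000000e+00,  0.00000000e+00,
         1.00000000e+00]]))
side (array([[416.50604505,   0.        , 254.40320539],
       [  0.        , 416.50604505, 186.11073367],
       [  0.        ,   0.        ,   1.        ]]), -0.14806093968231185, array([[-0.86184164,  0.3231554 , -0.39089586, -0.07265085],
       [-0.5069645 , -0.57123731,  0.64550362,  1.05726016],
       [-0.01469632,  0.75449223,  0.65614442,  1.09383709],
       [ 0.        ,  0.        ,  0.        ,  1.        ]]))
```

View pics/top0.png

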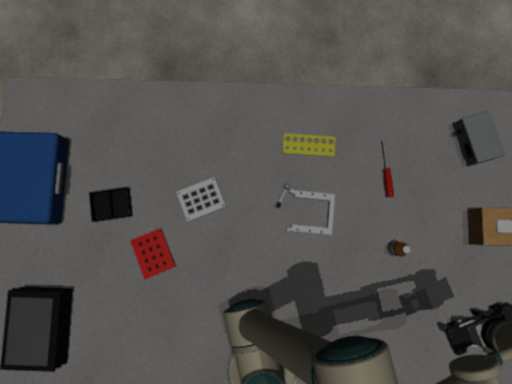

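View pics/side0.png

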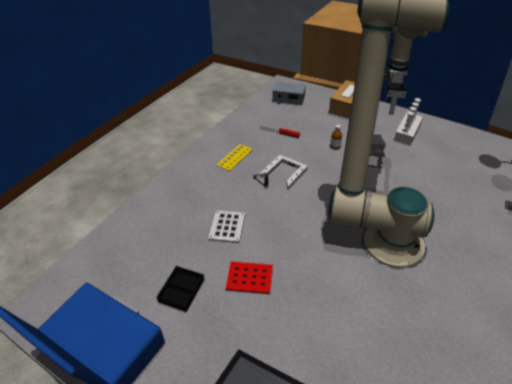

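The pictures show:
- **Top:** white/aluminium plate with dark pockets at (201,199). The slot is at (313,212) with its mouth to the left, the latch pivot at (287,187) and its post at (278,204).
- **Could be taken for the plate:** red plate (153,253), black tray (111,204) and yellow template (309,145). By the colours described I choose the grey-white one at (201,199).

A close crop will check this.

```bash
python3 - <<'E'
from h import *
im,c=grab("top"); x0,y0=170,165
cr=cv2.resize(im[y0:245,x0:345],None,fx=4.5,fy=4.5,interpolation=cv2.INTER_CUBIC); cv2.imwrite("pics/crop.png",cr)
hsv=cv2.cvtColor(im,cv2.COLOR_BGR2HSV)
m=((hsv[...,2]>135)&(hsv[...,1]<50)).astype(np.uint8)*255
print(hsv[150,240],hsv[189,185:220,2])
n,l,st,ce=cv2.connectedComponentsWithStats(m)
for i in range(1,n):
    if st[i,4]>15: print(i,st[i],ce[i].round(1))
def poly(box,z):
    a,b,w,h=box; mm=np.zeros_like(m); mm[b:b+h,a:a+w]=m[b:b+h,a:a+w]
    pts=cv2.findNonZero(mm)[:,0].astype(float)
    W=onz(c,pts,z); rc=cv2.minAreaRect((W*1000).astype(np.float32)); return rc
print("plate",poly((170,170,60,55),0.012))
print("nest",poly((287,187,55,55),0.022))
E
```

```text
[ 8 11 94] [133 136 136 137 136 136 136 136 133 131 128 132 133 116  86  58  43  32
  32  59  98 123 117  92  79  84  98 112 120 127 134 137 136 129 106]
1 [181 180  30  13  70] [195.6 186.6]
5 [302 193   9   4  19] [306.2 194.3]
8 [314 194   9   4  21] [318.3 195.5]
10 [326 196   7   7  21] [330.  197.6]
11 [182 201   6  15  16] [184.2 208.2]
14 [190 204  31  14  77] [205.  210.9]
19 [499 221  13  10  93] [504.7 225.8]
20 [324 223   7  10  22] [327.7 229.5]
22 [300 227   8   4  19] [303.4 228.3]
23 [312 228   8   4  21] [315.5 229.5]
plate ((552.693359375, 222.8613739013672), (98.13899993896484, 129.17715454101562), 23.344755172729492)
nest ((517.006103515625, -156.41897583007812), (126.21167755126953, 126.0106201171875), 85.16259002685547)
```

View pics/crop.png

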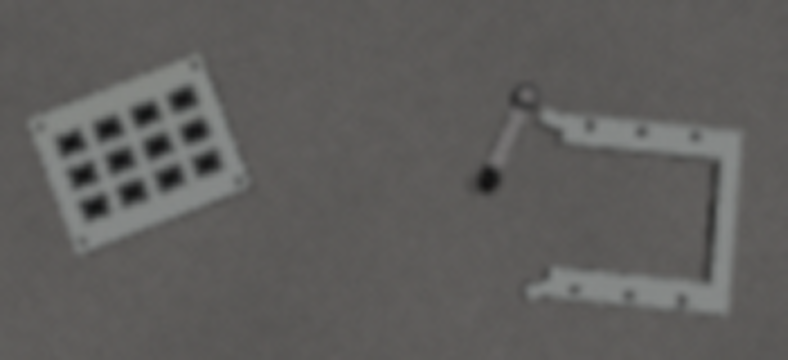

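The crop shows the aluminium plate with 3x4 dark pockets (crop 140,155). The latch pivot is at (525,97), the black post at (487,180), and the rails open to the left. The choice is confirmed, so I'll measure poses next.

```bash
cat > meas.py <<'E'
from h import *
def mask(im,th=115):
    g=cv2.cvtColor(im,cv2.COLOR_BGR2GRAY); return ((g>th)*255).astype(np.uint8)
def nest(c):
    f=lambda p:onz(c,(np.float64(p)+.5)/4.5-.5+[170,165],0.022)[0]
    A,B=f((743,131)),f((727,314)); C,D=f((566,114)),f((553,297))
    return A,B,C,D
if __name__=="__main__":
    im,c=grab("top"); m=mask(im)
    mm=np.zeros_like(m); mm[170:225,172:232]=m[170:225,172:232]
    W=onz(c,cv2.findNonZero(mm)[:,0].astype(float),.012)*1000
    print("plate",cv2.minAreaRect(W.astype(np.float32)))
    mm=np.zeros_like(m); mm[185:240,294:342]=m[185:240,294:342]
    W=onz(c,cv2.findNonZero(mm)[:,0].astype(float),.022)*1000
    print("nest",cv2.minAreaRect(W.astype(np.float32)))
    print([p.round(4) for p in nest(c)])
    f=lambda p,z:onz(c,(np.float64(p)+.5)/4.5-.5+[170,165],z)[0]
    print("pivot",f((525,97),.022),"post",f((487,180),.052),"arm mid",f((509,137),.014))
    print(r.state()["eef_pos"],r.state()["ee_rot"])
E
python3 meas.py
```

```text
plate ((552.7734985351562, 223.26763916015625), (107.46635437011719, 137.22561645507812), 23.29848861694336)
nest ((517.4053955078125, -156.54995727539062), (136.7729949951172, 135.8601837158203), 85.62098693847656)
[array([ 0.5804, -0.231 ]), array([ 0.4436, -0.2193]), array([ 0.5897, -0.0979]), array([ 0.4527, -0.0902])]
pivot [ 0.601734   -0.06683668] post [ 0.53554576 -0.03798972] arm mid [ 0.57208725 -0.05587542]
[ 0.21522211 -0.53286519  0.2049442 ] [-3.14051544e+00 -1.23165663e-04  3.83793809e-01]
```

Estimates so far:
- **Nest:** mouth about (0.522,-0.094), yaw about -4.4°.
- **Latch:** pivot about (0.603,-0.069), angle about 0.34 rad, post at (0.536,-0.038).
- **Plate:** (0.553,0.223), yaw 23.3°.

I'll move above the post while turning the wrist.

{"api": "carry_out", "payload": {"moves": [0.021,0.033,0,7.2,0.021,0.033,0,7.2,0.021,0.033,0,7.2,0.021,0.033,0,7.2,0.021,0.033,0,7.2], "jaw": 0.05}}

```text
time: 0.7
eef_pos: [0.3208, -0.3667, 0.2054]
ee_rot: [3.142, -0.0, 1.017]
contact_force: [0.4, -0.6, 0.8]
finger_gap: 0.057
grip_force: 0.0
```

{"api": "carry_out", "payload": {"moves": [0.021,0.033,0,7.2,0.021,0.033,0,7.2,0.021,0.033,0,7.2,0.021,0.033,0,7.2,0.021,0.033,0,7.2]}}

```text
time: 1.2
eef_pos: [0.4258, -0.2017, 0.2055]
ee_rot: [3.141, 0.0, 1.646]
contact_force: [1.6, -1.2, -0.2]
finger_gap: 0.0499
grip_force: 0.0
```

{"api": "carry_out", "payload": {"moves": [0.021,0.033,0,7.2,0.021,0.033,0,7.2,0.021,0.033,0,7.2,0.021,0.033,0,7.2,0,0,0,0]}}

```text
time: 1.7
eef_pos: [0.5112, -0.0675, 0.2052]
ee_rot: [3.14, -0.001, 2.149]
contact_force: [-0.4, -0.7, -1.0]
finger_gap: 0.0495
grip_force: 0.0
```

```bash
python3 - <<'E'
from h import *
im,c=grab("wrist"); cv2.imwrite("pics/w1.png",im); s=r.state(); print(s["time"],s["eef_pos"],np.degrees(s["ee_rot"]),c[2][:3,3])
for P in ([.5355,-.038,.052],[.603,-.069,.022],[.522,-.094,0]): print(pix(c,P))
E
```

```text
1.75 [ 0.5099415  -0.06946145  0.20515958] [-1.79990086e+02 -2.52825456e-02  1.22976408e+02] [ 0.46897422 -0.005471    0.38468029]
[[284.20771431 171.18442419]]
[[309.14123021 211.95082972]]
[[250.21871602 191.52636598]]
```

View pics/w1.png

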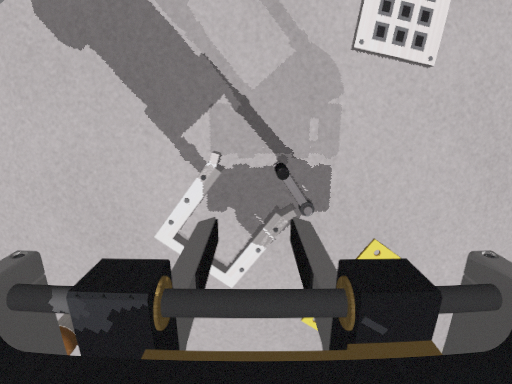

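Wrist view: the post top is at (282,171) and the pivot at (307,209), within about 2 px of my prediction. I'll go down over the post and grip it.

{"api": "carry_out", "payload": {"moves": [0.025,0.031,0,0,0,0,-0.045,0,0,0,-0.045,0,0,0,-0.045,0,0,0,-0.045,0]}}

```text
time: 2.25
eef_pos: [0.5338, -0.0415, 0.0243]
ee_rot: [3.141, 0.001, 2.141]
contact_force: [0.6, -0.8, -0.3]
finger_gap: 0.0501
grip_force: 0.0
```

{"api": "carry_out", "payload": {"moves": [0,0,0,0,0,0,0,0,0,0,0,0,0,0,0,0], "jaw": 0.01}}

```text
time: 2.65
eef_pos: [0.5363, -0.0409, 0.028]
ee_rot: [3.138, 0.004, 2.143]
contact_force: [-0.5, -0.1, 0.5]
finger_gap: 0.0215
grip_force: 0.0
```

{"api": "carry_out", "payload": {"moves": [0,0,0,0,0,0,0,0]}}

```text
time: 2.85
eef_pos: [0.536, -0.0407, 0.0276]
ee_rot: [3.139, 0.003, 2.143]
contact_force: [0.0, -0.5, 7.8]
finger_gap: 0.0157
grip_force: 30.0
```

{"api": "carry_out", "payload": {"moves": [0.0048,0.009,0,-5,0.0061,0.0082,0,-5,0.0073,0.0073,0,-5,0.0082,0.0061,0,-5,0.009,0.0048,0,-5]}}

```text
time: 3.35
eef_pos: [0.5674, -0.0043, 0.0274]
ee_rot: [-3.138, -0.001, 1.702]
contact_force: [-7.6, 1.5, 12.7]
finger_gap: 0.0155
grip_force: 30.0
```

{"api": "carry_out", "payload": {"moves": [0.0097,0.0035,0,-5,0.01,0.002,0,-5,0.0103,0.0006,0,-5,0.0102,-0.001,0,-5,0.0099,-0.0024,0,-5]}}

```text
time: 3.85
eef_pos: [0.6187, 0.0017, 0.0273]
ee_rot: [-3.138, -0.005, 1.265]
contact_force: [-3.4, 5.7, 7.4]
finger_gap: 0.015
grip_force: 30.0
```

{"api": "carry_out", "payload": {"moves": [0,0,0,0,0,0,0,0], "jaw": 0.07}}

```text
time: 4.05
eef_pos: [0.6199, -0.0022, 0.0259]
ee_rot: [3.141, 0.0, 1.272]
contact_force: [-0.4, -0.0, 0.3]
finger_gap: 0.0279
grip_force: 0.0
```

{"api": "carry_out", "payload": {"moves": [0,0,0,0,0,0,0,0,0,0,0,0]}}

```text
time: 4.35
eef_pos: [0.6195, -0.0023, 0.0254]
ee_rot: [-3.141, 0.0, 1.271]
contact_force: [-1.3, -0.7, -0.2]
finger_gap: 0.0517
grip_force: 0.0
```

Latch at about 1.74 rad. Now up and over to behind the plate's rear edge, with the fingers 70 mm apart for a two-point push.

{"api": "carry_out", "payload": {"moves": [0,0,0.05,0,0,0,0.05,0,-0.013,0.039,0,5,-0.013,0.039,0,5,-0.013,0.039,0,5]}}

```text
time: 4.85
eef_pos: [0.5805, 0.1156, 0.1261]
ee_rot: [3.14, -0.0, 1.535]
contact_force: [0.5, 1.3, 0.1]
finger_gap: 0.0699
grip_force: 0.0
```

{"api": "carry_out", "payload": {"moves": [-0.013,0.039,0,5,-0.013,0.039,0,5,-0.013,0.039,0,5,-0.013,0.039,0,5,-0.013,0.039,0,5.5]}}

```text
time: 5.35
eef_pos: [0.515, 0.3112, 0.1255]
ee_rot: [3.141, 0.0, 1.981]
contact_force: [1.3, -0.0, -0.7]
finger_gap: 0.0704
grip_force: 0.0
```

{"api": "carry_out", "payload": {"moves": [0,0,0,0,0,0,-0.03,0,0,0,-0.03,0,0,0,0,0]}}

```text
time: 5.75
eef_pos: [0.5128, 0.3077, 0.0618]
ee_rot: [-3.133, 0.001, 1.977]
contact_force: [0.1, -0.8, -0.6]
finger_gap: 0.0704
grip_force: 0.0
```

```bash
python3 - <<'E'
from h import *
im,c=grab("wrist"); cv2.imwrite("pics/w2.png",im); s=r.state(); print(s["time"],s["eef_pos"],np.degrees(s["ee_rot"]))
b=np.array([.5528,.2233]);a=np.radians(23.3);x=np.array([np.cos(a),np.sin(a)]);y=np.array([-x[1],x[0]])
for i,j in((1,1),(1,-1),(-1,-1),(-1,1)): print(pix(c,np.r_[b+i*.055*x+j*.07*y,.012]).round(1))
im,c=grab("top"); m=cv2.inRange(im,(0,0,0),(45,45,45)); print("latch arm px pred",pix(c,[.6195,-.002,.052]))
cv2.imwrite("pics/t2.png",cv2.resize(im[160:245,165:345],None,fx=4.4,fy=4.4,interpolation=cv2.INTER_CUBIC))
E
```

```text
5.8 [0.51447179 0.30843361 0.06386636] [-1.79731163e+02  2.91730088e-02  1.13240667e+02]
[[320.9 231.5]]
[[311.  354.9]]
[[205.8 354.4]]
[[197.4 231.2]]
latch arm px pred [[267.48185074 179.06171548]]
```

View pics/w2.png

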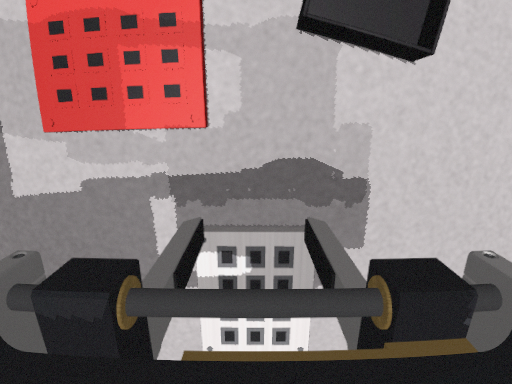

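View pics/t2.png

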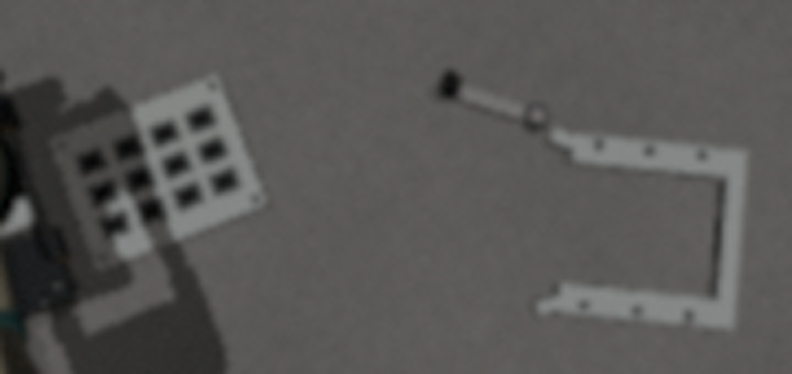

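w2 shows the plate's rear edge at row about 223, between the fingers. The finger line is parallel to it and the fingers are just behind it. t2 shows the latch clear of the mouth, post at crop (449,85). I'll go down, touch, and rotate the plate clockwise about the -x finger.

{"api": "carry_out", "payload": {"moves": [0,0,-0.03,0,0,0,-0.029,0,0,0,0,0,0.003,-0.008,0,0,0.0035,-0.007,0,0]}}

```text
time: 6.35
eef_pos: [0.5239, 0.2953, 0.0087]
ee_rot: [3.138, -0.001, 1.977]
contact_force: [-1.1, 3.4, -1.0]
finger_gap: 0.0701
grip_force: 1.8
```

{"api": "carry_out", "payload": {"moves": [0.0005,-0.003,0,-4,0.0005,-0.003,0,-4,0.0005,-0.003,0,-4,0.0005,-0.003,0,-4,0.0005,-0.003,0,-4]}}

```text
time: 6.85
eef_pos: [0.5274, 0.281, 0.0089]
ee_rot: [3.136, -0.003, 1.625]
contact_force: [0.1, 2.5, -0.8]
finger_gap: 0.07
grip_force: 1.4
```

{"api": "carry_out", "payload": {"moves": [0.0003,-0.004,0,-4,0.0003,-0.004,0,-4,0,-0.004,0,-4,0,0,0,0]}}

```text
time: 7.25
eef_pos: [0.5281, 0.2683, 0.0089]
ee_rot: [3.136, -0.003, 1.418]
contact_force: [0.8, 2.0, 1.5]
finger_gap: 0.0699
grip_force: 0.9
```

```bash
cat > pl.py <<'E'
from h import *
from scipy.spatial import cKDTree
M=np.array([.5215,-.093]);a=np.radians(-4.4);X=np.array([np.cos(a),np.sin(a)]);Y=np.array([-X[1],X[0]])
# plate pose from the dark pocket centres (top view): grid of blobs
def pose(guess):
    im,c=grab("top"); g=cv2.cvtColor(im,cv2.COLOR_BGR2GRAY)
    bh=cv2.morphologyEx(cv2.GaussianBlur(g,(0,0),.7),cv2.MORPH_BLACKHAT,np.ones((9,9)))
    u=pix(c,np.r_[guess,.012])[0].astype(int); w=np.zeros_like(g); cv2.circle(w,tuple(int(v) for v in u),26,255,-1)
    m=((bh>22)&(w>0)).astype(np.uint8); n,l,st,ce=cv2.connectedComponentsWithStats(m)
    k=[i for i in range(1,n) if 5<=st[i,4]<=45]
    P=[]
    for i in k:
        yy,xx=np.nonzero(l==i); ww=bh[yy,xx].astype(float); P.append([np.average(xx,weights=ww),np.average(yy,weights=ww)])
    Pw=onz(c,P,.012)
    rc=cv2.minAreaRect((Pw*1000).astype(np.float32)); (cx,cy),(w1,h1),an=rc
    if w1>h1: an-=90
    an=(an+90)%180-90
    ctr=np.array([cx,cy])/1000; d=ctr-M
    print("blobs",len(k),"size",np.round([w1,h1],1),"centre",ctr.round(4),"yaw",round(an,1),"| nest x,y mm",round(1000*d@X,1),round(1000*d@Y,1),"nest yaw",round(an+4.4,1))
    return im,c
if __name__=="__main__":
    import sys
    im,c=pose([float(sys.argv[1]),float(sys.argv[2])]); s=r.state(); print(s["time"],s["eef_pos"].round(4) if hasattr(s["eef_pos"],"round") else s["eef_pos"],np.degrees(s["ee_rot"][2]),s["contact_force"])
    d=np.array(s["eef_pos"][:2])-M; print("tcp nest mm",1000*d@X,1000*d@Y)
    cv2.imwrite("pics/last.png",cv2.resize(im[160:245,165:345],None,fx=4.4,fy=4.4,interpolation=cv2.INTER_CUBIC))
E
python3 pl.py .555 .21
```

```text
blobs 12 size [ 90.6 148.6] centre [0.5566 0.2076] yaw 18.9 | nest x,y mm 11.9 302.4 nest yaw 23.3
7.3 [0.5278 0.2682 0.0086] 81.33101599357187 [1.18492096 1.16063313 1.92449923]
tcp nest mm -21.420506778364263 360.65788774560286
```

View pics/last.png

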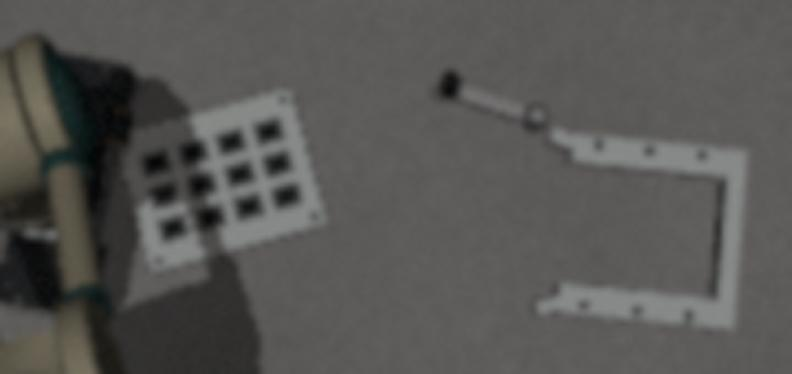

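The plate moved forward but turned only a few degrees: its leading pocket column runs (269,131) to (288,196). The push point was too near its centre line. I'll tighten the blob filter and measure again.

```bash
sed -i 's/bh>22/bh>38/; s/5<=st\[i,4\]<=45/10<=st[i,4]<=60/; s/tuple(int(v) for v in u),26/tuple(int(v) for v in u),22/' pl.py
sed -i 's/    print("blobs"/    print((Pw*1000).round(0).tolist())\n    print("blobs"/' pl.py; python3 pl.py .558 .198
```

```text
[[586.0, 140.0], [577.0, 168.0], [568.0, 196.0], [559.0, 225.0], [561.0, 133.0], [553.0, 159.0], [543.0, 187.0], [528.0, 152.0], [515.0, 183.0], [509.0, 209.0]]
blobs 10 size [55.1 88.7] centre [0.5464 0.1743] yaw 17.0 | nest x,y mm 4.4 268.4 nest yaw 21.4
7.35 [0.5275 0.2682 0.0084] 81.34563824317844 [0.6031701  2.15779347 2.01258775]
tcp nest mm -21.767575834461248 360.5953240359425
```

Plate now at (0.546,0.174), nest frame x=4, y=268 mm, yaw 21°. The push force ran too near its centre. A two-finger push on the long +x side, leading corner first, will square it deterministically, so I'm repositioning there.

{"api": "carry_out", "payload": {"moves": [0,0.03,0,0,0,0,0.045,0,0.013,-0.0123,0,-8.3,0.013,-0.0123,0,-8.3,0.013,-0.0123,0,-8.3]}}

```text
time: 7.85
eef_pos: [0.5646, 0.2602, 0.0523]
ee_rot: [3.141, 0.001, 0.98]
contact_force: [-0.3, 0.1, 0.5]
finger_gap: 0.07
grip_force: 0.0
```

{"api": "carry_out", "payload": {"moves": [0.013,-0.0123,0,-8.3,0.013,-0.0123,0,-8.3,0.013,-0.0123,0,-8.3,0.013,-0.0123,0,-8.3,0.013,-0.0123,0,-8.3]}}

```text
time: 8.35
eef_pos: [0.6295, 0.1983, 0.0518]
ee_rot: [3.141, 0.001, 0.255]
contact_force: [-0.4, -0.1, 0.2]
finger_gap: 0.0701
grip_force: 0.0
```

{"api": "carry_out", "payload": {"moves": [0.013,-0.0123,0,-8.3,0.013,-0.0123,0,-8.3,0,0,0,0,0,0,-0.045,0,0,0,0,0]}}

```text
time: 8.85
eef_pos: [0.6499, 0.1742, 0.0019]
ee_rot: [3.139, 0.012, -0.027]
contact_force: [-1.6, -0.3, -0.9]
finger_gap: 0.0701
grip_force: 0.0
```

{"api": "carry_out", "payload": {"moves": [-0.012,0,0,0,-0.012,0,0,0,-0.004,0,0,0,-0.005,-0.002,0,0,-0.005,-0.002,0,0]}}

```text
time: 9.35
eef_pos: [0.6194, 0.1711, 0.0081]
ee_rot: [-3.141, -0.006, -0.029]
contact_force: [3.3, -0.9, 0.2]
finger_gap: 0.07
grip_force: 1.7
```

```bash
python3 pl.py .544 .174
```

```text
[[565.0, 143.0], [559.0, 224.0], [529.0, 126.0]]
blobs 3 size [102.5  29.1] centre [0.5576 0.1705] yaw -17.0 | nest x,y mm 15.8 265.5 nest yaw -12.6
9.4 [0.6183 0.1705 0.0079] -1.6565200108068163 [ 3.34378034 -0.26993353  1.30617078]
tcp nest mm 76.33943661128896 270.1913783530448
```

{"api": "carry_out", "payload": {"moves": [-0.005,-0.002,0,0,-0.005,-0.002,0,0,-0.005,-0.002,0,0,-0.004,-0.002,0,0,0,0,0,0]}}

```text
time: 9.9
eef_pos: [0.6, 0.1622, 0.0076]
ee_rot: [3.141, -0.004, -0.029]
contact_force: [4.3, -2.2, 4.5]
finger_gap: 0.0698
grip_force: 2.3
```

```bash
python3 - <<'E'
from h import *
s=r.state();print(s["eef_pos"],s["contact_force"],s["ft_torque"])
im,c=grab("side"); a=np.array([pix(c,[x,y,0])[0] for x in(.45,.68) for y in(.05,.32)]);lo=a.min(0).astype(int)-5;hi=a.max(0).astype(int)+5
print(lo,hi); np.save("lo.npy",lo); cv2.imwrite("pics/s3.png",cv2.resize(im[lo[1]:hi[1],lo[0]:hi[0]],None,fx=4,fy=4,interpolation=cv2.INTER_CUBIC))
E
```

```text
[0.60000398 0.1621783  0.00764739] [ 4.25746427 -2.24181832  4.49916451] [-0.4512462  -0.84040438  0.22402512]
[177 182] [279 260]
```

View pics/s3.png

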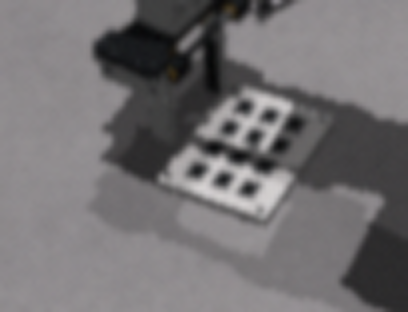

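Side crop: the whole plate is visible. Rear pocket row at (197,171)-(249,188), front row at (245,105)-(294,125), with the finger at its +x side.

```bash
python3 - <<'E'
from pl import *
im,c=grab("side"); lo=np.load("lo.npy")
p=(np.array([(197,171),(222,180),(249,188),(245,105),(269,115),(294,125)],float)+.5)/4-.5+lo
W=onz(c,p,.012)*1000; print(W.round(1))
ctr=(W[[0,2,3,5]]).mean(0)/1000; ax=W[0]-W[2]+W[3]-W[5]; ay=(W[:3]-W[3:]).mean(0)
d=ctr-M; print(ctr,np.degrees(np.arctan2(ax[1],ax[0])),np.degrees(np.arctan2(-ay[0],ay[1])),1000*d@X,1000*d@Y)
E
```

```text
[[554.9 223.9]
 [529.3 222.1]
 [503.2 218.4]
 [562.8 130.3]
 [536.3 130.6]
 [509.3 130.4]]
[0.53253921 0.17577894] 2.9463984333617885 4.379953019605843 -9.613787408355654 268.83369974000425
```

Plate nest frame: x=-9.6, y=269 mm, yaw about +8°. The +8° heading steers it back to x=0 during a rear push, so I'm going behind it.

{"api": "carry_out", "payload": {"moves": [0.03,0,0,0,0,0,0.045,0,-0.0092,0.0104,0,8.59,-0.0092,0.0104,0,8.59,-0.0092,0.0104,0,8.59]}}

```text
time: 10.5
eef_pos: [0.5972, 0.1944, 0.05]
ee_rot: [-3.139, 0.007, 0.425]
contact_force: [-0.8, 0.0, 0.4]
finger_gap: 0.0698
grip_force: 0.0
```

{"api": "carry_out", "payload": {"moves": [-0.0092,0.0104,0,8.59,-0.0092,0.0104,0,8.59,-0.0092,0.0104,0,8.59,-0.0092,0.0104,0,8.59,-0.0092,0.0104,0,8.59]}}

```text
time: 11.0
eef_pos: [0.5509, 0.2462, 0.0499]
ee_rot: [-3.135, 0.004, 1.175]
contact_force: [0.4, -0.7, -0.0]
finger_gap: 0.07
grip_force: 0.0
```

{"api": "carry_out", "payload": {"moves": [-0.0092,0.0104,0,8.59,-0.0092,0.0104,0,8.59,-0.0092,0.0104,0,8.59,0,0,0,0,0,0,-0.046,0]}}

```text
time: 11.5
eef_pos: [0.5307, 0.2792, 0.0094]
ee_rot: [3.132, -0.004, 1.616]
contact_force: [1.0, 0.3, -1.3]
finger_gap: 0.0703
grip_force: 0.0
```

```bash
python3 pl.py .5325 .176
```

```text
[[560.0, 162.0], [562.0, 132.0], [556.0, 222.0], [558.0, 191.0], [534.0, 161.0], [536.0, 131.0], [504.0, 219.0], [508.0, 159.0], [510.0, 129.0]]
blobs 9 size [52.4 90.3] centre [0.533  0.1756] yaw 4.0 | nest x,y mm -9.2 268.7 nest yaw 8.4
11.55 [5.251e-01 2.766e-01 3.000e-04] 92.579179334979 [-1.00772047  0.56747988  7.89642041]
tcp nest mm -24.714635774897932 368.74320928259687
```

{"api": "carry_out", "payload": {"moves": [0,0,0.002,1.4,0.001,-0.012,0,0,0.001,-0.012,0,0,0.0009,-0.011,0,0,0.0009,-0.011,0,0]}}

```text
time: 12.05
eef_pos: [0.5314, 0.2309, 0.0084]
ee_rot: [3.14, -0.002, 1.642]
contact_force: [-0.5, 4.7, 0.8]
finger_gap: 0.0698
grip_force: 2.3
```

{"api": "carry_out", "payload": {"moves": [0.0009,-0.011,0,0,0.0008,-0.011,0,0,0,0,0,0]}}

```text
time: 12.35
eef_pos: [0.5331, 0.2073, 0.008]
ee_rot: [3.141, 0.001, 1.643]
contact_force: [0.0, -0.0, -0.2]
finger_gap: 0.0702
grip_force: 0.0
```

```bash
python3 pl.py .538 .132
```

```text
[[571.0, 196.0], [562.0, 145.0], [564.0, 115.0], [566.0, 85.0], [559.0, 175.0], [541.0, 83.0], [533.0, 174.0], [539.0, 112.0], [514.0, 81.0], [507.0, 173.0]]
blobs 10 size [ 65.5 111.2] centre [0.5421 0.1387] yaw 4.1 | nest x,y mm 2.8 232.6 nest yaw 8.5
12.4 [0.5329 0.2075 0.0078] 94.13955074382348 [-0.25588081 -0.54369868  0.46097037]
tcp nest mm -11.735981328574235 300.53079695862203
```

Straight push went as predicted: nest x=-2, y=222 mm, yaw 8.6°. Now I'll straighten while pushing.

{"api": "carry_out", "payload": {"moves": [0.0016,-0.0102,0,-1.7,0.0016,-0.0102,0,-1.7,0.0016,-0.0102,0,-1.7,0.0016,-0.0102,0,-1.7,0.0016,-0.0102,0,-1.8]}}

```text
time: 12.9
eef_pos: [0.5412, 0.1578, 0.0077]
ee_rot: [3.141, -0.001, 1.491]
contact_force: [0.6, 6.2, 2.0]
finger_gap: 0.0701
grip_force: 2.6
```

{"api": "carry_out", "payload": {"moves": [0,0,0,0]}}

```text
time: 13.0
eef_pos: [0.541, 0.1562, 0.0075]
ee_rot: [3.141, 0.002, 1.492]
contact_force: [0.8, 0.0, 0.8]
finger_gap: 0.0702
grip_force: 0.0
```

```bash
python3 pl.py .5365 .077
```

```text
[[571.0, 125.0], [561.0, 91.0], [558.0, 60.0], [556.0, 30.0], [532.0, 62.0], [529.0, 32.0], [504.0, 35.0]]
blobs 7 size [112.8  44.6] centre [0.5552 0.0667] yaw -36.5 | nest x,y mm 21.4 161.8 nest yaw -32.1
13.05 [0.5404 0.1565 0.0073] 85.54581506220615 [-0.23287082  0.27196197  0.29223566]
tcp nest mm -0.2974557673810715 250.17053103105252
```

Now aligned: x≈-1, y≈170 mm, yaw≈-0.6° in the nest frame. I'll push in along nest -y.

{"api": "carry_out", "payload": {"moves": [-0.0008,-0.012,0,0,-0.0008,-0.012,0,0,-0.0008,-0.012,0,0,-0.0008,-0.012,0,0,-0.0008,-0.012,0,0]}}

```text
time: 13.55
eef_pos: [0.5362, 0.0971, 0.0073]
ee_rot: [-3.141, 0.0, 1.494]
contact_force: [0.8, 2.7, -1.6]
finger_gap: 0.0699
grip_force: 1.6
```

```bash
python3 pl.py .530 .017; python3 - <<'E'
from h import *
im=cv2.imread("pics/last.png"); print(im.shape)
E
```

```text
[[554.0, 1.0], [552.0, -29.0], [531.0, 35.0], [529.0, 4.0], [526.0, -26.0], [504.0, 35.0], [503.0, 5.0], [500.0, -24.0]]
blobs 8 size [62.4 52.3] centre [0.5284 0.0042] yaw -3.9 | nest x,y mm -0.6 97.4 nest yaw 0.5
13.6 [0.5359 0.0951 0.0073] 85.58367200661641 [-0.5455678  -1.69306558  0.11168378]
tcp nest mm -0.04413615695122904 188.66483529623738
(374, 792, 3)
```

View pics/last.png

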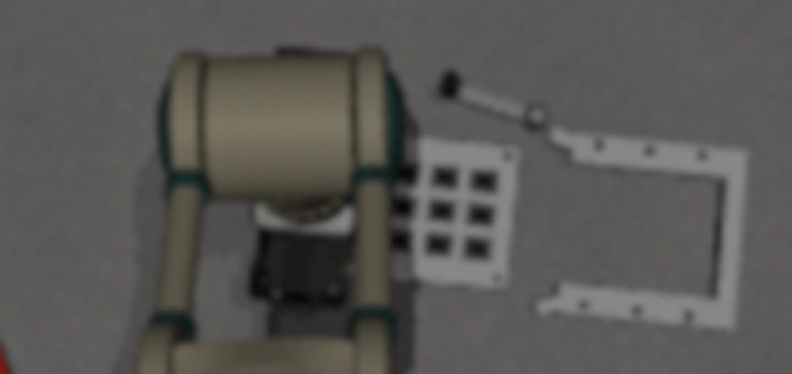

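The plate's leading corners (519,146) and (508,287) line up with the slot walls to within about 1 mm. The latch is clear, so I'll continue.

{"api": "carry_out", "payload": {"moves": [-0.0009,-0.01,0,0,-0.0009,-0.01,0,0,-0.0008,-0.01,0,0,-0.0008,-0.01,0,0,-0.0008,-0.01,0,0]}}

```text
time: 14.1
eef_pos: [0.5322, 0.0474, 0.0074]
ee_rot: [-3.141, 0.0, 1.494]
contact_force: [0.7, 3.4, -2.0]
finger_gap: 0.0699
grip_force: 1.4
```

{"api": "carry_out", "payload": {"moves": [-0.0008,-0.01,0,0,-0.0008,-0.01,0,0,-0.0008,-0.01,0,0]}}

```text
time: 14.4
eef_pos: [0.5298, 0.0174, 0.0074]
ee_rot: [-3.141, 0.0, 1.494]
contact_force: [0.4, 2.2, -1.4]
finger_gap: 0.07
grip_force: 1.3
```

{"api": "carry_out", "payload": {"moves": [-0.0008,-0.01,0,0,-0.0008,-0.01,0,0,-0.0008,-0.01,0,0]}}

```text
time: 14.7
eef_pos: [0.5275, -0.0125, 0.0074]
ee_rot: [-3.141, 0.0, 1.494]
contact_force: [-0.2, 3.2, -2.3]
finger_gap: 0.0702
grip_force: 1.3
```

{"api": "carry_out", "payload": {"moves": [-0.0008,-0.01,0,0,-0.0008,-0.01,0,0,-0.0008,-0.01,0,0,-0.0008,-0.01,0,0]}}

```text
time: 15.1
eef_pos: [0.5243, -0.0525, 0.0075]
ee_rot: [-3.142, 0.0, 1.494]
contact_force: [0.0, 3.5, -2.5]
finger_gap: 0.07
grip_force: 1.3
```

{"api": "carry_out", "payload": {"moves": [-0.0004,-0.005,0,0,-0.0002,-0.003,0,0,-0.0002,-0.003,0,0]}}

```text
time: 15.4
eef_pos: [0.5235, -0.0619, 0.0075]
ee_rot: [-3.141, -0.002, 1.492]
contact_force: [0.9, 10.0, -0.0]
finger_gap: 0.0704
grip_force: 5.3
```

{"api": "carry_out", "payload": {"moves": [-0.0002,-0.002,0,0,0,0,0,0]}}

```text
time: 15.6
eef_pos: [0.5233, -0.062, 0.0076]
ee_rot: [-3.141, -0.005, 1.492]
contact_force: [1.3, 10.3, -0.5]
finger_gap: 0.07
grip_force: 5.2
```

{"api": "carry_out", "payload": {"moves": [-0.0002,-0.002,0,0,0,0,0,0]}}

```text
time: 15.8
eef_pos: [0.5232, -0.0622, 0.0076]
ee_rot: [-3.141, -0.008, 1.491]
contact_force: [1.8, 14.4, 1.5]
finger_gap: 0.0703
grip_force: 7.7
```

{"api": "carry_out", "payload": {"moves": [-0.0004,-0.005,0,0,-0.0002,-0.003,0,0,0,0,0,0]}}

```text
time: 16.1
eef_pos: [0.5231, -0.0628, 0.0076]
ee_rot: [-3.141, -0.021, 1.486]
contact_force: [5.3, 37.3, 3.0]
finger_gap: 0.0699
grip_force: 18.5
```

```bash
python3 - <<'E'
from pl import *
s=r.state(); d=np.array(s["eef_pos"][:2])-M; print(s["eef_pos"],s["contact_force"],d@X,d@Y)
im,c=grab("top"); o=pix(c,[.522,-.15,.02])[0].astype(int)
cv2.imwrite("pics/t4.png",cv2.resize(im[o[1]-35:o[1]+35,o[0]-50:o[0]+35],None,fx=7,fy=7,interpolation=cv2.INTER_CUBIC))
E
```

```text
[ 0.52306769 -0.06275709  0.00761259] [ 5.30796767 37.28232766  2.96735318] -0.0007571412674834985 0.030274050962002773
```

View pics/t4.png

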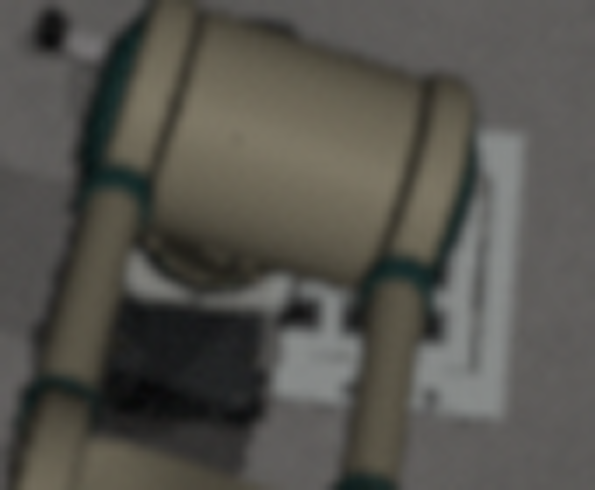

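t4: plate deep in the slot between the rails, held firm at 37 N. I'll back off, rise, go above the post, and check home numerically from the unoccluded top view.

{"api": "carry_out", "payload": {"moves": [0.003,0.04,0,0,0,0,0.05,0,0.02,0.02,0.05,-4,0.025,0.02,0,-4,0.025,0,0,-4], "jaw": 0.05}}

```text
time: 16.65
eef_pos: [0.5953, 0.0041, 0.1039]
ee_rot: [3.136, -0.0, 1.284]
contact_force: [-0.9, -0.2, -1.0]
finger_gap: 0.05
grip_force: 0.0
```

{"api": "carry_out", "payload": {"moves": [0.02,0.05,0,0,0,0,0,0]}}

```text
time: 16.85
eef_pos: [0.6147, 0.0526, 0.1015]
ee_rot: [3.138, -0.002, 1.288]
contact_force: [0.2, -1.4, 0.4]
finger_gap: 0.0501
grip_force: 0.0
```

```bash
python3 - <<'E'
from pl import *
pose([.5215+.0767*-.05,-.093-.05])
im,c=grab("top"); g=cv2.cvtColor(im,cv2.COLOR_BGR2GRAY)
# brightness along nest y at several x, plane z=.012 ; stop top edge at z=.022
from scipy.ndimage import map_coordinates as mc
for x in(-.013,.013):
    ys=np.arange(-.140,.032,.004); P=np.array([np.r_[M+x*X+y*Y,.012] for y in ys]); u=pix(c,P)
    print(x,[(int(round(y*1000)),int(v)) for y,v in zip(ys,mc(g.astype(float),[u[:,1],u[:,0]],order=1))])
hsv=cv2.cvtColor(im,cv2.COLOR_BGR2HSV)
s=r.state();print(s["time"],s["eef_pos"],np.degrees(s["ee_rot"]))
m=((g<35)).astype(np.uint8); n,l,st,ce=cv2.connectedComponentsWithStats(m)
for i in range(1,n):
    if 4<st[i,4]<80 and abs(ce[i][0]-267)<15 and abs(ce[i][1]-179)<15: print("post?",st[i],onz(c,ce[i],.052))
E
```

```text
[[546.0, -97.0], [544.0, -128.0], [542.0, -158.0], [539.0, -188.0], [520.0, -96.0], [518.0, -126.0], [516.0, -155.0], [514.0, -185.0], [494.0, -94.0], [492.0, -124.0], [490.0, -154.0], [488.0, -184.0]]
blobs 12 size [91.1 51.9] centre [ 0.5169 -0.1407] yaw -4.3 | nest x,y mm -0.9 -47.9 nest yaw 0.1
-0.013 [(-140, 94), (-136, 107), (-132, 126), (-128, 133), (-124, 125), (-120, 101), (-116, 102), (-112, 129), (-108, 133), (-104, 127), (-100, 121), (-96, 123), (-92, 124), (-88, 122), (-84, 124), (-80, 130), (-76, 130), (-72, 121), (-68, 119), (-64, 121), (-60, 123), (-56, 124), (-52, 127), (-48, 131), (-44, 126), (-40, 121), (-36, 121), (-32, 123), (-28, 125), (-24, 127), (-20, 131), (-16, 130), (-12, 122), (-8, 118), (-4, 119), (0, 121), (4, 124), (8, 129), (12, 133), (16, 132), (20, 112), (24, 83), (28, 88)]
0.013 [(-140, 94), (-136, 104), (-132, 124), (-128, 133), (-124, 128), (-120, 105), (-116, 105), (-112, 130), (-108, 134), (-104, 127), (-100, 120), (-96, 116), (-92, 117), (-88, 120), (-84, 126), (-80, 131), (-76, 132), (-72, 125), (-68, 119), (-64, 118), (-60, 119), (-56, 121), (-52, 126), (-48, 132), (-44, 129), (-40, 122), (-36, 119), (-32, 117), (-28, 118), (-24, 122), (-20, 130), (-16, 132), (-12, 126), (-8, 122), (-4, 120), (0, 119), (4, 119), (8, 124), (12, 132), (16, 133), (20, 118), (24, 93), (28, 85)]
16.95 [0.61188742 0.04933633 0.10097503] [1.79964091e+02 9.27036710e-02 7.37436253e+01]
```

All 12 pockets are visible: plate centre at nest (-0.9,-47.9) mm, yaw 0.1°, consistent with home within my nest error of about 2 mm and the hard stop felt. Now I'll grip the post.

{"api": "carry_out", "payload": {"moves": [0.0035,-0.026,0,0,0.0035,-0.026,0,0,0,0,-0.035,0,0,0,0,0,0,0,0,0]}}

```text
time: 17.45
eef_pos: [0.6174, -0.0037, 0.0658]
ee_rot: [-3.14, 0.001, 1.283]
contact_force: [-0.6, 0.3, 0.0]
finger_gap: 0.0505
grip_force: 0.0
```

{"api": "carry_out", "payload": {"moves": [0.002,0.002,-0.02,0,0,0,-0.02,0,0,0,0,0]}}

```text
time: 17.75
eef_pos: [0.6192, -0.0006, 0.0252]
ee_rot: [-3.139, 0.001, 1.285]
contact_force: [-0.2, -0.5, -0.5]
finger_gap: 0.0499
grip_force: 0.0
```

{"api": "carry_out", "payload": {"moves": [0,0,0,0,0,0,0,0,0,0,0,0,0,0,0,0,0,0,0,0], "jaw": 0.01}}

```text
time: 18.25
eef_pos: [0.621, -0.0009, 0.0266]
ee_rot: [3.141, -0.0, 1.284]
contact_force: [0.4, 0.8, 2.7]
finger_gap: 0.0153
grip_force: 30.0
```

{"api": "carry_out", "payload": {"moves": [-0.0101,0.0019,0,5,-0.0102,0.0005,0,5,-0.0102,-0.0011,0,5,-0.0099,-0.0026,0,5,-0.0095,-0.0039,0,5]}}

```text
time: 18.75
eef_pos: [0.5725, -0.003, 0.0267]
ee_rot: [3.136, -0.004, 1.723]
contact_force: [0.6, 7.2, 2.5]
finger_gap: 0.0155
grip_force: 30.0
```

{"api": "carry_out", "payload": {"moves": [-0.0088,-0.0053,0,5,-0.0079,-0.0066,0,5,-0.0068,-0.0076,0,5,-0.0057,-0.0085,0,5,-0.0044,-0.0093,0,5]}}

```text
time: 19.25
eef_pos: [0.5372, -0.0416, 0.0267]
ee_rot: [3.139, -0.002, 2.16]
contact_force: [1.0, 5.8, 3.3]
finger_gap: 0.0154
grip_force: 30.0
```

{"api": "carry_out", "payload": {"moves": [-0.0029,-0.0098,0,5,-0.001,-0.005,0,2,-0.0006,-0.005,0,2,0,0,0,0]}}

```text
time: 19.65
eef_pos: [0.533, -0.0627, 0.0266]
ee_rot: [3.14, -0.0, 2.313]
contact_force: [-0.2, 2.7, 5.2]
finger_gap: 0.0156
grip_force: 30.0
```

{"api": "carry_out", "payload": {"moves": [-0.0003,-0.004,0,0,0,-0.003,0,0,0,0,0,0]}}

```text
time: 19.95
eef_pos: [0.5329, -0.0651, 0.0266]
ee_rot: [3.134, -0.006, 2.309]
contact_force: [1.6, 16.3, 7.6]
finger_gap: 0.0154
grip_force: 30.0
```

{"api": "carry_out", "payload": {"moves": [0,-0.004,0,0,0,0,0,0,0,0,0,0]}}

```text
time: 20.25
eef_pos: [0.5331, -0.0655, 0.0266]
ee_rot: [3.13, -0.01, 2.307]
contact_force: [3.2, 25.3, 7.3]
finger_gap: 0.0155
grip_force: 30.0
```

Hard stop felt at the expected shut position. I'll relax, release and rise.

{"api": "carry_out", "payload": {"moves": [0,0.007,0,0,0,0,0,0]}}

```text
time: 20.45
eef_pos: [0.5331, -0.0652, 0.0266]
ee_rot: [3.139, -0.001, 2.313]
contact_force: [-0.9, 8.0, 4.9]
finger_gap: 0.0154
grip_force: 30.0
```

{"api": "carry_out", "payload": {"moves": [0,0,0,0,0,0,0,0,0,0,0,0,0,0,0,0,0,0,0,0], "jaw": 0.05}}

```text
time: 20.95
eef_pos: [0.5322, -0.0676, 0.0258]
ee_rot: [-3.141, -0.0, 2.314]
contact_force: [-1.1, 1.0, 0.0]
finger_gap: 0.0488
grip_force: 0.0
```

{"api": "carry_out", "payload": {"moves": [0,0,0.04,0,0,0,0.04,0,0,0.04,0.04,0,0,0.05,0,0,0,0.05,0,0]}}

```text
time: 21.45
eef_pos: [0.5335, 0.0688, 0.1431]
ee_rot: [3.139, 0.003, 2.311]
contact_force: [0.0, -0.2, 0.3]
finger_gap: 0.0498
grip_force: 0.0
```

{"api": "carry_out", "payload": {"moves": [0,0.05,0,0,0,0.05,0,0,0,0,0,0]}}

```text
time: 21.75
eef_pos: [0.5319, 0.1738, 0.1413]
ee_rot: [3.139, -0.002, 2.32]
contact_force: [0.2, 0.3, 0.2]
finger_gap: 0.0498
grip_force: 0.0
```

```bash
python3 - <<'E'
from pl import *
s=r.state();print(s["time"],s["eef_pos"])
im,c=pose([.5177,-.143]); g=cv2.cvtColor(im,cv2.COLOR_BGR2GRAY)
for nm,P in (("post",[.5337,-.0649,.052]),("pivot",[.603,-.069,.022])):
    u=pix(c,P)[0].round().astype(int); print(nm,u); print(g[u[1]-8:u[1]+9,u[0]-9:u[0]+8])
m=(g<45).astype(np.uint8); n,l,st,ce=cv2.connectedComponentsWithStats(m)
u=pix(c,[.5337,-.0649,.052])[0]
for i in range(1,n):
    if np.hypot(*(ce[i]-u))<10: print("dark",st[i],onz(c,ce[i],.045))
E
```

```text
21.75 [0.53192115 0.17376234 0.14133518]
[[546.0, -97.0], [544.0, -128.0], [542.0, -157.0], [539.0, -188.0], [520.0, -96.0], [518.0, -126.0], [516.0, -156.0], [514.0, -185.0], [494.0, -94.0], [492.0, -124.0], [490.0, -154.0], [488.0, -184.0]]
blobs 12 size [90.9 51.8] centre [ 0.5168 -0.1408] yaw -4.3 | nest x,y mm -1.0 -48.0 nest yaw 0.1
post [286 205]
[[ 91  90  90  91  89  82  71  90 110 109  95 104 116 107 111 127 127]
 [ 91  90  90  89  87  80  70  90 110 110  97 110 126 122 125 132 133]
 [ 90  90  89  89  88  79  74  94 112 110  98 112 130 132 133 132 130]
 [ 90  89  89  88  88  80  79  98 113 110  97 110 130 134 131 118 108]
 [ 89  89  89  90  88  82  84 101 112 106  93 109 131 134 124  99  75]
 [ 91  91  90  90  87  83  89 102 108  98  86 109 130 133 122  90  56]
 [ 92  91  89  90  88  84  89  92  86  76  77 108 130 132 119  87  51]
 [ 92  90  90  88  85  79  76  65  51  44  68 109 131 132 116  86  56]
 [ 90  89  86  83  79  66  49  35  25  27  65 109 131 131 118  99  84]
 [ 88  87  82  77  73  55  33  20  19  29  64 108 132 133 127 119 114]
 [ 88  86  82  76  71  55  30  17 
[... 1152 characters left out ...]
  78  85  80  77  83  87  87  87  87]
 [ 90  88  89  90  88  73  58  58  63  69  67  75  88  94  93  90  87]
 [ 91  90  89  88  88  79  70  78  85  86  81  81  98 111 111 102  92]
 [ 91  90  90  89  88  82  81  95 106 105  92  88 107 125 126 121 111]
 [ 90  88  89  88  88  82  88 102 110 106  90  84 105 123 130 131 128]
 [ 88  89  88  89  87  84  95 107 111 104  88  77  86 100 114 123 127]
 [ 88  88  88  89  87  84  97 111 112 100  91  84  82  81  88  97 106]
 [ 88  89  89  89  86  83  97 111 111  99  96 105 103  96  93  85  89]]
dark [294 202   3   3   8] [[ 0.54264661 -0.09455274]]
dark [283 204   4   5  14] [[ 0.53150698 -0.0611613 ]]
dark [293 210   3   2   6] [[ 0.51816822 -0.09202063]]
```

The latch arm is parallel to the mouth (slope 0.08, as the nest). Arm centre to plate rear edge is 2.6 px, about 9 mm, exactly as expected with the plate home and the latch shut. Handing in.

```bash
python3 -c "
from plant import r
print(r.finish_job())"
```

```text
the job is handed in; nothing more can be done
None
```

I swung the latch clear, pushed the plate into the slot until it stopped hard against the end stop, shut the latch behind it, and handed the job in at about 22 s; the last top-view measurements agree with plate home and latch shut, and no verdict came back.

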